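# Stand the tipped compound tin back up in its lane

### The job

In the polishing shop's wooden rack, the red tin of polishing compound has tipped over and leans on the rear guard rod. Stand it upright again on the rack's board, at the same spot in the row where it has tipped, and let go of it. Do not shift or knock over the blue and green tins that stand in the row.

Things in the scene. Friction and masses are not known exactly. Their poses are not given: they have to be found in the camera images.
- red_tin_mid (a point): Centre of the tipped square tin, red band and round cap: 40 x 40 mm, 124 mm tall (cap the last 16 mm, 26 mm wide), 0.25-0.5 kg. Its z runs from underside to cap. It leans 45 deg towards the rack's +x: own +x face on the guard rod, the lower edge of its underside (62 mm along -z, 20 mm along +x from the centre) on the board. Its two faces normal to own y are upright and free to grip.
- blue_tin_mid (a point): Centre (half-way up) of the upright neighbour with a blue band and blue cap; same size as the red tin, 0.35 kg, z up.
- green_tin_mid (a point): Centre (half-way up) of the upright neighbour with a green band and green cap; same size as the red tin, 0.35 kg, z up.
- rack: Fixed wooden rack. Origin on the bench under the row's centre; y along the row, x away from the robot, z up. Flat board, top at z 12 mm, x -55 to 80. Front lip x -56, top z 24. End cheeks z 70, inner faces y +-178. Guard rod 8 mm thick along y at x 65, z 57. The three tins are in any order near y -100, 0, 100; the standing ones centred near x 0 (the red one upright: centre at z 74).
Things that resemble listed ones, but are neither listed nor needed, are in the scene too. What is shaped like the part that bears blue_tin_mid but orange or pink is not meant.

How it is judged (in metres and radians):
At the end, for the whole second after the job is handed in: The red tin stands upright within 10 degrees on the board, released, within 50 mm of the row's centre line and at most 85 mm from where its centre started (standing it on the spot moves it about 50 mm); the blue and green tins are upright within 10 degrees and within 20 mm of their start (angle between each of red_tin_mid, blue_tin_mid, green_tin_mid's own z axis and vertical below 0.17 rad and z of red_tin_mid in the frame of rack between 0.068 and 0.08 m and x of red_tin_mid in the frame of rack between -0.05 and 0.05 m and distance of red_tin_mid from where it was at the start of the episode below 0.085 m and distance of each of blue_tin_mid, green_tin_mid from where it was at the start of the episode below 0.02 m); the robot touches nothing.
It fails at once if the blue tin is shifted by more than 20 mm (distance of blue_tin_mid from where it was at the start of the episode above 0.02 m).
It fails at once if the green tin is shifted by more than 20 mm (distance of green_tin_mid from where it was at the start of the episode above 0.02 m).
It also fails if it takes over 32 s, if anything falls off the work surface, if the arm or the gripper's body presses on something with over 40 N, if the wrist force passes 120 N, or if a joint passes its speed limit or range.

### The arm

A 6-joint arm with a two-finger parallel gripper is mounted at the origin on the work surface. World frame = base frame: x ahead of the robot, y to its left, z up, the work surface at z = 0. Lengths are in mm, angles in rad, forces in N, time in s.
With the tool pointing down it reaches from about 275 to 1000 mm from the base axis. Payload 8.4 kg.
Tool frame: the origin (TCP) lies at the very end of the fingers, on their centre line; the grasp point (between the pads) lies 19 mm behind it; z points along the fingers, y is the direction in which the jaws open and shut (so a half turn about z gives the same grasp; the last joint's range is limited). The gripper opens to 85 mm and grips with 20 to 120 N. Pads are 22 mm wide; open, the fingers measure 114 mm over their backs; the gripper's body (76 mm by 85 mm) begins 54 mm behind the grasp point. The pads swing forward as they close: fully open they stand 13 mm farther back than shut.
Start: joints at [1.32, 0.353, 1.633, -0, 1.155, -0.002], TCP at [153.899, 605.758, 231.281] pointing down, gripper open.
Joint ranges: [-2.63, 2.63], [-0.92, 2.1], [0.06, 2.66], [-1.3, 4.44], [0, 2.69], [-3.02, 3.02]. Speed limits (rad/s): [2.22, 2.22, 2.79, 3.14, 3.14, 3.14].

### API

Orientations are given as [roll, pitch, yaw] about the fixed x, y, z axes, in that order (R = Rz(yaw) Ry(pitch) Rx(roll)).
In Python, from rig import sense, grab_frame, get_calibration, sign_off, boxes_of, trace gives the robot as it stands.
- The arm moves only by the tool servo_tool, never from a script. Its argument "rows" is a list of rows, each a list of 3 entries, a list of its own where there are three numbers: the finger opening in mm, from 0 to 85.4, then the shift along the tool's x, y, z in mm, then the turn, a rotation vector about the tool's x, y, z in degrees. A call has 1 to 8 rows; each row shifts and turns the commanded pose from where the row before left it, along the tool's axes as they then stand; what a row does not reach is not made up. A row lasts 1/8 s, in which the tool goes at most 62.5 mm and 10.7 degrees, less where a joint would pass 70% of its speed; a pose out of reach is approached as far as the arm can. A call is refused whole if a number of a shift passes 62.5 or a number of a turn 10.7, either way. A call with a gripper value outside its range is refused whole. The fingers move at their own pace and stop on an object; "force" is the grip in N (left out, the last holds). Time passes only in rows, so rows that do not move let the fingers close. It gives the time, the measured TCP pose, the force and the opening at its end, in the units of the state.
- sense(): the state, without advancing time (a new reading comes with each control period).
- grab_frame(name): name is "scene" or "top"; returns the picture (400x640x3 uint8, blue, green, red); there is no depth.
- get_calibration(name): a dict with "intrinsics" (3x3 intrinsics, pixels), "k1" (the pictures are not rectified: a ray, as slopes to the right and down, at radius r is drawn at 1 + k1 r^2 times it, then the intrinsics apply), "world_to_cam" (4x4, takes a point from world to camera coordinates). Camera axes: x right, y down, z forward; pixel columns grow to the right and rows downward; lengths in mm; the calibration is good to about 2 mm. A picture is of the moment at which its call begins. get_calibration takes no time and is no camera call.
- sign_off(): hands the job in, once; it reports no verdict.
Trained networks look in the newest picture that a camera, given by its name, has taken for a name from the list of things; names that differ only in an ending like _2 or _b are one class to them, and where a whole thing is asked for, a point or a joint stands for the part that bears it (a point fixed in the world has none). Each returns a list of dicts, best first, with "conf" (0 to 1); they miss things now and then, are a little off and sometimes report something else, mostly with a low value. They report only what shows in the picture. A call takes as long as a camera call. They do not tell look-alikes from the thing itself.
- boxes_of(camera, thing): "centre" ([x, y, z] in mm, in the coordinates of the camera as it stood for that picture, good to about 4 mm: the middle of the surface that is visible of it).
- trace(camera, thing): "mask" (400x640 bool, what is visible of it).
The state is a dict: "clock": time; "qpos": joint angles; "qvel": joint speeds; "joint_efforts": joint torques, N m; "eef_pos": TCP position; "tcp_rot": TCP orientation; "contact_force": force on the tool from outside, world axes, zero at the start; "wrist_torque": the same for the moment, N m; "opening": opening from 0.0 (shut) to 1.0 (fully open).
Only numpy, scipy, OpenCV 4.12 (cv2) and the standard library are available. Lean on these libraries where they do the work, as an engineer would, in place of code of your own. Each camera call takes 0.05 s, during which the arm holds its last target. There are 200 camera calls.

## Working session

There is one attempt and no reset: what is moved stays moved. The work goes in short steps, Python scripts to look and compute and a tool call to move; the robot and the scene stay as the last step left them, time stands still between calls to the robot, and variables do not carry over. Pictures are saved under pics/ and viewed, about 8 in all and at most 12, crops included, and the job is handed in when it is done.

Besides the shell and the picture viewer there is one more tool, called after "Request:" by a JSON object that holds its "name" and its "arguments", one argument or row to a line. servo_tool: Moves the arm, as the interface text tells. Its arguments: {"type":"object","properties":{"rows":{"type":"array","items":{"type":"array"}},"force":{"type":"number"}},"required":["rows"]}

```bash
mkdir -p pics; cat > h.py <<'E'
import numpy as np,cv2
from rig import *
def cam(n):
    c=get_calibration(n);return np.array(c["intrinsics"]),c["k1"],np.array(c["world_to_cam"])
def c2w(n,p):
    T=cam(n)[2];return np.linalg.inv(T)[:3]@np.r_[p,1]
def proj(n,P):
    K,k1,T=cam(n);P=np.atleast_2d(P);q=(T[:3,:3]@P.T).T+T[:3,3];s=q[:,:2]/q[:,2:]
    s=s*(1+k1*(s**2).sum(1,keepdims=True));return s*[K[0,0],K[1,1]]+K[:2,2]
def ray(n,uv,z):
    K,k1,T=cam(n);d=(np.array(uv)-K[:2,2])/[K[0,0],K[1,1]];s=d.copy()
    for _ in range(20): s=d/(1+k1*(s@s))
    R=T[:3,:3];o=-R.T@T[:3,3];v=R.T@np.r_[s,1];return o+v*(z-o[2])/v[2]
E
python3 - <<'E'
from h import *
for n in("scene","top"):
    im=grab_frame(n);cv2.imwrite(f"pics/{n}0.png",im)
    for t in("red_tin_mid","blue_tin_mid","green_tin_mid","rack"):
        for b in boxes_of(n,t):
            w=c2w(n,b["centre"]);print(n,t,round(b["conf"],2),w.round(),proj(n,w).round()[0])
print(sense())
E
```

```text
scene red_tin_mid 0.67 [610. 140.  99.] [393. 220.]
scene red_tin_mid 0.49 [569.  37. 104.] [324. 198.]
scene blue_tin_mid 0.86 [724.   9. 107.] [307. 293.]
scene blue_tin_mid 0.81 [568.  38. 103.] [325. 197.]
scene blue_tin_mid 0.75 [605. 135. 101.] [389. 217.]
scene blue_tin_mid 0.69 [428.  22.  80.] [313. 140.]
scene blue_tin_mid 0.6 [422. 139.  83.] [378. 135.]
scene blue_tin_mid 0.59 [713. 101. 102.] [374. 284.]
scene green_tin_mid 0.58 [575. -62. 103.] [260. 203.]
scene rack 0.58 [577.  24.  14.] [317. 231.]
top red_tin_mid 0.59 [586. 137.  88.] [248. 176.]
top blue_tin_mid 0.97 [687.  98. 109.] [270. 110.]
top blue_tin_mid 0.75 [549.  38. 119.] [309. 196.]
top blue_tin_mid 0.7 [408. 137. 107.] [246. 288.]
top blue_tin_mid 0.61 [419.  23. 109.] [320. 282.]
top green_tin_mid 0.62 [554. -62. 118.] [374. 192.]
top rack 0.79 [554.  23.  15.] [319. 198.]
{'clock': 0.5, 'qpos': array([ 1.31961197e+00,  3.53032296e-01,  1.63345650e+00, -3.96430621e-07,
        1.15521984e+00, -2.39855990e-03]), 'qvel': array([ 0.00136963, -0.00098632, -0.00039952, -0.00048347, -0.00062363,
       -0.0024717 ]), 'joint_efforts': array([-4.00483677e-04, -6.04693794e+01, -3.42179704e+01,  8.06749722e-05,
        2.26504868e-03, -7.48554285e-07]), 'eef_pos': array([153.88133156, 605.71883177, 231.23656844]), 'tcp_rot': array([-3.14147667e+00,  8.44787760e-08,  2.89280702e+00]), 'contact_force': array([ 0.38659696,  0.04611304, -0.28057966]), 'wrist_torque': array([ 0.03271369, -0.01191023,  0.0595824 ]), 'opening': 0.9988556364816766}
```

View pics/scene0.png

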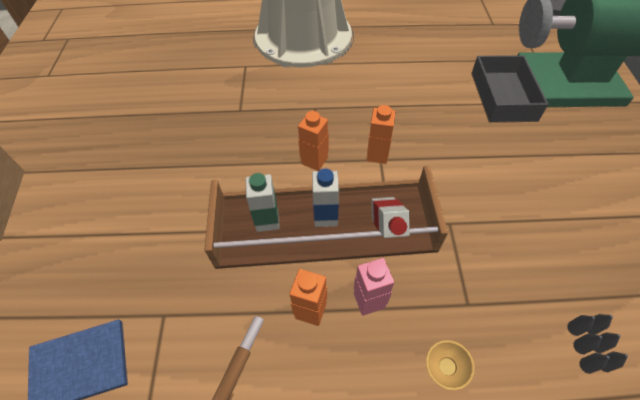

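View pics/top0.png

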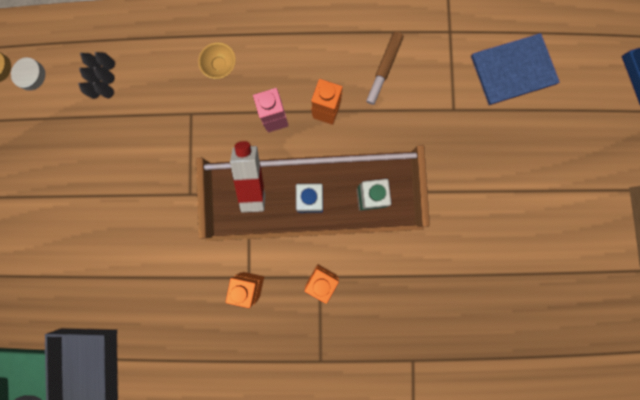

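The scene picture has the red tin at (393,220), blue at (325,197) and green at (260,203). In the top picture they are at (248,176), (309,196) and (376,193). The orange and pink blocks outside the rack are look-alikes and stay untouched. Next I fit the models to the masks and check them in one enlarged crop.

```bash
cat >> h.py <<'E'
from scipy.optimize import minimize
from scipy.spatial.transform import Rotation as Ro
def sil(n,parts):
    m=np.zeros((400,640),np.uint8)
    for p in parts:
        h=cv2.convexHull((proj(n,p)*16).round().astype(np.int32)); cv2.fillConvexPoly(m,h,1,shift=4)
    return m.astype(bool)
def tin(x,y,z,yaw,lean):
    R=Ro.from_euler("ZY",[yaw,lean]).as_matrix()
    b=np.array([[i,j,k] for i in(-20,20) for j in(-20,20) for k in(-62,46)])
    a=np.linspace(0,2*np.pi,16); c=np.vstack([np.c_[13*np.cos(a),13*np.sin(a),0*a+k] for k in(46,62)])
    return [p@R.T+[x,y,z] for p in(b,c)]
def pick(n,t,uv):
    grab_frame(n)
    for m in trace(n,t):
        k=m["mask"]; ys,xs=np.nonzero(k)
        if len(xs) and np.hypot(xs.mean()-uv[0],ys.mean()-uv[1])<25: return k
def fit(ms,p0,lean,z):
    f=lambda p:sum(1-(sil(n,tin(p[0],p[1],z,p[2],lean))&m).sum()/(sil(n,tin(p[0],p[1],z,p[2],lean))|m).sum() for n,m in ms)
    S=np.vstack([p0,p0+np.diag([12,12,.12])]); 
    best=None
    for s in(1,-1):
        r=minimize(f,p0,method="Nelder-Mead",options=dict(initial_simplex=p0+s*(S-p0),xatol=.05,fatol=1e-4))
        if best is None or r.fun<best.fun: best=r
    return best
E
python3 - <<'E'
from h import *
K=dict(red=([586,137,.05],(393,220),(248,180),np.pi/4,70),blue=([548,38,.05],(325,197),(309,196),0,74),green=([553,-62,.05],(260,203),(376,193),0,74))
im=cv2.imread("pics/top0.png");sc=cv2.imread("pics/scene0.png")
for t,(p0,a,b,l,z) in K.items():
    ms=[(n,m) for n,m in(("scene",pick("scene",t+"_tin_mid",a)),("top",pick("top",t+"_tin_mid",b))) if m is not None]
    for sub in ([ms]+[[q] for q in ms]):
        r=fit(sub,np.array(p0),l,z);print(t,[n for n,_ in sub],r.x.round(3),round(r.fun,3))
    np.save(t+".npy",fit(ms,np.array(p0),l,z).x)
# rack line points
for nm,uv,z in(("rodL",(205,167),57),("rodR",(416,155),57),("chL",(203,158),70),("chL2",(205,238),70),("chR",(419,146),70),("chR2",(426,228),70)): print(nm,ray("top",uv,z).round(1))
c=np.hstack([cv2.resize(im[130:250,190:440],None,fx=3.2,fy=3.2,interpolation=2)]);cv2.imwrite("pics/crop.png",c)
E
```

```text
red ['scene'] [5.87595e+02 1.40333e+02 4.40000e-02] 0.051
red ['scene'] [5.87595e+02 1.40333e+02 4.40000e-02] 0.051
blue ['scene', 'top'] [ 5.4915e+02  3.8356e+01 -1.1000e-02] 0.133
blue ['scene'] [ 5.49782e+02  3.84790e+01 -2.40000e-02] 0.077
blue ['top'] [ 5.48566e+02  3.77350e+01 -2.40000e-02] 0.049Traceback (most recent call last):
  File "<stdin>", line 8, in <module>
  File "h.py", line 36, in fit
    r=minimize(f,p0,method="Nelder-Mead",options=dict(initial_simplex=p0+s*(S-p0),xatol=.05,fatol=1e-4))
    res = _minimize_neldermead(fun, x0, args, callback, bounds=bounds,
                               **options)
    fsim[j] = func(sim[j])
              ~~~~^^^^^^^^
    fx = function(np.copy(x), *(wrapper_args + args))
  File "h.py", line 32, in <lambda>
    f=lambda p:sum(1-(sil(n,tin(p[0],p[1],z,p[2],lean))&m).sum()/(sil(n,tin(p[0],p[1],z,p[2],lean))|m).sum() for n,m in ms)
               ~~~^^^^^^^^^^^^^^^^^^^^^^^^^^^^^^^^^^^^^^^^^^^^^^^^^^^^^^^^^^^^^^^^^^^^^^^^^^^^^^^^^^^^^^^^^^^^^^^^^^^^^^^^^
  File "h.py", line 32, in <genexpr>
    f=lambda p:sum(1-(sil(n,tin(p[0],p[1],z,p[2],lean))&m).sum()/(sil(n,tin(p[0],p[1],z,p[2],lean))|m).sum() for n,m in ms)
                      ~~~^^^^^^^^^^^^^^^^^^^^^^^^^^^^^^
  File "h.py", line 19, in sil
    h=cv2.convexHull((proj(n,p)*16).round().astype(np.int32)); cv2.fillConvexPoly(m,h,1,shift=4)
                      ~~~~^^^^^
  File "h.py", line 8, in proj
    K,k1,T=cam(n);P=np.atleast_2d(P);q=(T[:3,:3]@P.T).T+T[:3,3];s=q[:,:2]/q[:,2:]
           ~~~^^^
  File "h.py", line 4, in cam
    c=get_calibration(n);return np.array(c["intrinsics"]),c["k1"],np.array(c["world_to_cam"])
ValueError: time passes only in moves, steps and waits
```

```bash
sed -i 's/^def cam/import functools\n@functools.cache\ndef cam/' h.py
python3 - <<'E'
from h import *
K=dict(red=([587.6,140,.05],(393,220),(248,180),np.pi/4,70),green=([553,-62,.05],(260,203),(376,193),0,74))
P=dict(blue=[549.1,38.2,-.02])
for t,(p0,a,b,l,z) in K.items():
    ms=[(n,m) for n,m in(("scene",pick("scene",t+"_tin_mid",a)),("top",pick("top",t+"_tin_mid",b))) if m is not None]
    for sub in ([ms]+[[q] for q in ms]):
        if sub:
            r=fit(sub,np.array(p0),l,z);print(t,[n for n,_ in sub],r.x.round(3),round(r.fun,3))
            P.setdefault(t,r.x)
for nm,uv,z in(("rodL",(205,167),57),("rodR",(416,155),57),("chL",(203,158),70),("chL2",(205,238),70),("chR",(419,146),70),("chR2",(426,228),70)): print(nm,ray("top",uv,z).round(1))
f=3.2
im=cv2.imread("pics/top0.png");c=cv2.resize(im[130:250,190:440],None,fx=f,fy=f,interpolation=2)
# rack guess from red: origin = red - 44 ahead
x,y,w=P["red"];o=np.array([x,y])-44*np.array([np.cos(w),np.sin(w)])
for t,l,z in(("red",np.pi/4,70),("blue",0,74),("green",0,74)):
    if t in P:
        for q in tin(P[t][0],P[t][1],z,P[t][2],l):
            h=cv2.convexHull(((proj("top",q)-[190,130]+.5)*f).astype(np.int32));cv2.polylines(c,[h],True,(0,255,255),1)
cv2.imwrite("pics/crop.png",c);print(sense()["clock"])
E
```

```text
red ['scene', 'top'] [5.87479e+02 1.40217e+02 3.00000e-02] 0.165
red ['scene'] [5.85973e+02 1.40987e+02 1.00000e-02] 0.091
red ['top'] [5.89002e+02 1.40265e+02 2.60000e-02] 0.053
green ['scene', 'top'] [ 5.53024e+02 -6.48330e+01  1.72000e-01] 0.183
green ['scene'] [ 5.51586e+02 -6.50010e+01  1.62000e-01] 0.08
green ['top'] [ 5.52974e+02 -6.48730e+01  1.74000e-01] 0.1
rodL [605.5 215.1  57. ]
rodR [ 621.5 -140.2   57. ]
chL [618.7 215.1  70. ]
chL2 [486.1 210.9  70. ]
chR [ 634.2 -142.8   70. ]
chR2 [ 499.2 -150.8   70. ]
1.3
```

View pics/crop.png

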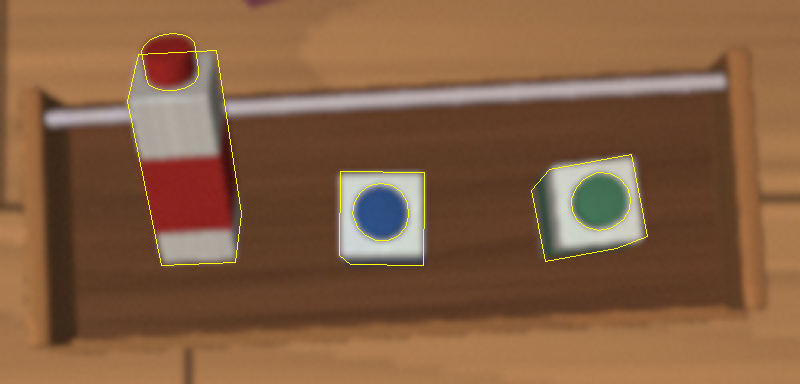

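The crop confirms it: the leaning tin with the red band and red cap is at crop (185,150). The blue and green outlines also fit. Next is a helper that turns target poses into tool-frame rows.

```bash
cat >> h.py <<'E'
def toolR(yaw,tilt): # tilt>0: points away from robot
    t=np.radians(tilt); z=np.array([np.sin(t),0,-np.cos(t)]); y=np.array([0,1.,0]); x=np.cross(y,z)
    return Ro.from_euler("z",yaw).as_matrix()@np.c_[x,y,z]
def rows(p0,R0,p1,R1,n):
    rv=Ro.from_matrix(R0.T@R1).as_rotvec(); out=[]
    for k in range(n):
        Ra=R0@Ro.from_rotvec(rv*k/n).as_matrix(); out.append((Ra.T@(p1-p0)/n).round(1).tolist())
    print("rot/row",np.degrees(rv/n).round(2).tolist()); [print(o) for o in out]
def now():
    s=sense();return np.array(s["eef_pos"]),Ro.from_euler("xyz",s["tcp_rot"]).as_matrix()
E
python3 - <<'E'
from h import *
R=toolR(.035,-20);g=np.array([588,140.2,70.5]);p,R0=now()
print(R.round(2),R0.round(2));rows(p,R0,g-120*R[:,2],R,14)
E
```

```text
[[-0.94 -0.03 -0.34]
 [-0.03  1.   -0.01]
 [ 0.34  0.   -0.94]] [[-0.97  0.25 -0.  ]
 [ 0.25  0.97 -0.  ]
 [ 0.   -0.   -1.  ]]
rot/row [0.2, 1.42, -1.15]
[-41.1, -23.8, 3.4]
[-40.6, -24.6, 2.5]
[-40.2, -25.4, 1.6]
[-39.7, -26.2, 0.7]
[-39.2, -27.0, -0.2]
[-38.6, -27.8, -1.1]
[-38.0, -28.5, -1.9]
[-37.4, -29.3, -2.7]
[-36.7, -30.1, -3.6]
[-36.0, -30.8, -4.3]
[-35.2, -31.5, -5.1]
[-34.5, -32.2, -5.9]
[-33.7, -33.0, -6.6]
[-32.8, -33.6, -7.3]
```

Request:
{"name": "servo_tool", "arguments": {
  "rows": [
    [72,[-41,-24,3.4],[0.2,1.4,-1.15]],
    [72,[-40.6,-24.6,2.5],[0.2,1.4,-1.15]],
    [72,[-40,-25.4,1.6],[0.2,1.4,-1.15]],
    [72,[-39.7,-26,0.7],[0.2,1.4,-1.15]],
    [72,[-39,-27,-0.2],[0.2,1.4,-1.15]],
    [72,[-38.6,-27.8,-1],[0.2,1.4,-1.15]],
    [72,[-38,-28.5,-2],[0.2,1.4,-1.15]]
  ]
}}

```text
clock: 2.17
eef_pos: [392.1, 372.6, 207.7]
tcp_rot: [-3.13, -0.173, 3.033]
contact_force: [0.1, 0.6, -0.3]
opening: 0.844
```

Request:
{"name": "servo_tool", "arguments": {
  "rows": [
    [72,[-37.4,-29.3,-2.7],[0.2,1.4,-1.15]],
    [72,[-36.7,-30,-3.6],[0.2,1.4,-1.15]],
    [72,[-36,-30.8,-4.3],[0.2,1.4,-1.15]],
    [72,[-35,-31.5,-5],[0.2,1.4,-1.15]],
    [72,[-34.5,-32,-6],[0.2,1.4,-1.15]],
    [72,[-33.7,-33,-6.6],[0.2,1.4,-1.15]],
    [72,[-32.8,-33.6,-7.3],[0.2,1.4,-1.15]],
    [72,[0,0,0],[0,0,0]]
  ]
}}

```text
clock: 3.18
eef_pos: [630.4, 139.4, 183.3]
tcp_rot: [-3.141, -0.345, -3.11]
contact_force: [-0.1, 0.1, 0.3]
opening: 0.843
```

```bash
python3 - <<'E'
from h import *
R=toolR(.035,-20);g=np.array([588,140.2,70.5]);p,R0=now();s=sense()
print(s["clock"],p.round(1),s["qpos"].round(2),s["opening"],s["contact_force"].round(1));rows(p,R0,g,R,1)
a=grab_frame("top")[110:260,160:360];b=grab_frame("scene")[120:270,290:490]
cv2.imwrite("pics/pre.png",cv2.resize(np.hstack([a,b]),(800,300)))
E
```

```text
3.175 [630.4 139.4 183.3] [ 0.19  0.62  1.36  0.05  1.5  -1.43] 0.8425217057929058 [-0.1  0.1  0.3]
rot/row [0.02, 0.26, -0.18]
[1.8, 2.3, 120.5]
```

View pics/pre.png

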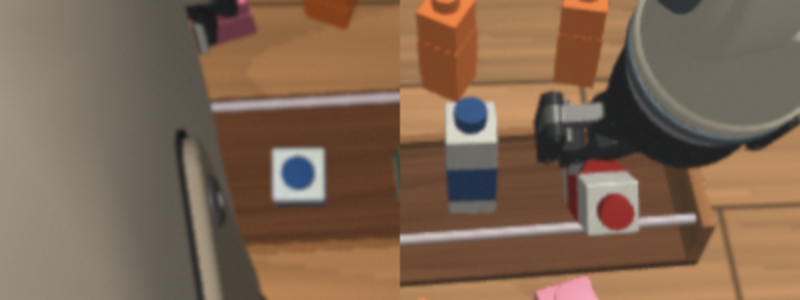

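The scene half shows the open hand above the red tin (crop about (600,170)) and clear of blue at (470,160). The arm hides the tin in the top view. Descending.

Request:
{"name": "servo_tool", "arguments": {
  "rows": [
    [72,[1.8,2.3,30],[0,0.3,-0.2]],
    [72,[0,0,30],[0,0,0]],
    [72,[0,0,25],[0,0,0]],
    [72,[0,0,20],[0,0,0]],
    [72,[0,0,15.5],[0,0,0]],
    [72,[0,0,0],[0,0,0]]
  ]
}}

```text
clock: 4.03
eef_pos: [584.3, 143.3, 71.3]
tcp_rot: [3.141, -0.351, -3.102]
contact_force: [-0.2, -0.2, 0.8]
opening: 0.841
```

Request:
{"name": "servo_tool", "arguments": {
  "rows": [
    [32,[0,0,0],[0,0,0]],
    [32,[0,0,0],[0,0,0]],
    [32,[0,0,0],[0,0,0]],
    [32,[0,0,0],[0,0,0]],
    [32,[0,0,0],[0,0,0]],
    [32,[0,0,0],[0,0,0]]
  ],
  "force": 60
}}

```text
clock: 4.78
eef_pos: [586.2, 142.8, 72.6]
tcp_rot: [3.14, -0.348, -3.103]
contact_force: [1.6, -0.6, 6.7]
opening: 0.463
```

```bash
python3 - <<'E'
from h import *
p,R0=now();s=sense()
print(s["clock"],p.round(1),s["qpos"].round(2),s["opening"]*85.4,s["contact_force"].round(1),s["wrist_torque"].round(2))
b=grab_frame("scene")[120:270,290:490]
cv2.imwrite("pics/grip.png",cv2.resize(b,(600,450)))
E
```

```text
4.775 [586.2 142.8  72.6] [ 0.2   0.68  1.53  0.06  1.28 -1.43] 39.574187425206716 [ 1.6 -0.6  6.7] [-0.05  0.23  0.04]
```

View pics/grip.png

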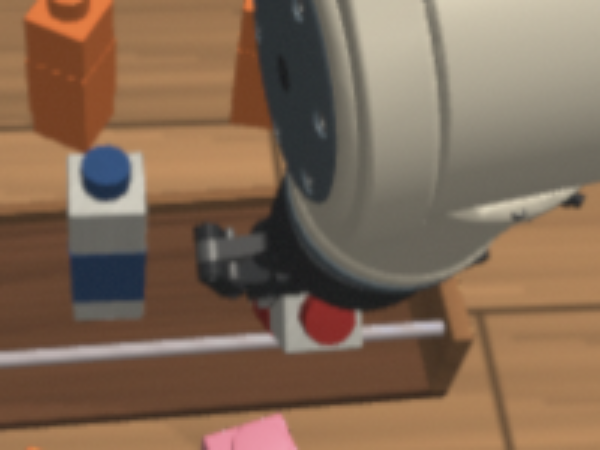

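Gripped at an opening of 39.6 mm, against the tin's 40 mm. Next I work out the turn about the tin's lower edge with a small lift.

```bash
python3 - <<'E'
from h import *
p,R0=now();e=np.array([558,139.2,12.]);ax=R0[:,1];N=14
pp=p+[0,0,8];print("lift",(R0.T@[0,0,8]).round(1))
q,Rq=pp,R0
for k in range(1,N+1):
    W=Ro.from_rotvec(-ax*np.radians(45)*k/N).as_matrix();e8=e+[0,0,8]
    n=e8+W@(pp-e8);print((Rq.T@(n-q)).round(2));q,Rq=n,W@R0
print(q.round(1),(Rq.T@[0,0,-8]).round(1))
E
```

```text
lift [ 2.7  0.  -7.5]
[ 3.75 -0.   -0.23]
[ 3.75  0.   -0.23]
[ 3.75  0.   -0.23]
[ 3.75  0.   -0.23]
[ 3.75 -0.   -0.23]
[ 3.75  0.   -0.23]
[ 3.75  0.   -0.23]
[ 3.75 -0.   -0.23]
[ 3.75 -0.   -0.23]
[ 3.75 -0.   -0.23]
[ 3.75  0.   -0.23]
[ 3.75 -0.   -0.23]
[ 3.75  0.   -0.23]
[ 3.75 -0.   -0.23]
[535.1 140.9  82.9] [ 3.4 -0.   7.2]
```

Request:
{"name": "servo_tool", "arguments": {
  "rows": [
    [32,[2.7,0,-7.5],[0,0,0]],
    [32,[3.75,0,-0.2],[0,-3.2,0]],
    [32,[3.75,0,-0.2],[0,-3.2,0]],
    [32,[3.75,0,-0.2],[0,-3.2,0]],
    [32,[3.75,0,-0.2],[0,-3.2,0]],
    [32,[3.75,0,-0.2],[0,-3.2,0]],
    [32,[3.75,0,-0.2],[0,-3.2,0]],
    [32,[3.75,0,-0.2],[0,-3.2,0]]
  ],
  "force": 80
}}

```text
clock: 5.82
eef_pos: [559.6, 141.6, 85.8]
tcp_rot: [3.14, 0.042, -3.103]
contact_force: [-0.6, -0.3, -3.8]
opening: 0.454
```

Request:
{"name": "servo_tool", "arguments": {
  "rows": [
    [32,[3.75,0,-0.2],[0,-3.2,0]],
    [32,[3.75,0,-0.2],[0,-3.2,0]],
    [32,[3.75,0,-0.2],[0,-3.2,0]],
    [32,[3.75,0,-0.2],[0,-3.2,0]],
    [32,[3.75,0,-0.2],[0,-3.2,0]],
    [32,[3.75,0,-0.2],[0,-3.2,0]],
    [32,[3.75,0,-0.2],[0,-3.2,0]],
    [32,[0,0,0],[0,0,0]]
  ]
}}

```text
clock: 6.82
eef_pos: [532.5, 140.2, 81.0]
tcp_rot: [-3.141, 0.429, -3.102]
contact_force: [0.6, 0.4, -3.6]
opening: 0.458
```

```bash
python3 - <<'E'
from h import *
p,R0=now();s=sense()
print(s["clock"],p.round(1),R0[:,2].round(3),s["qpos"].round(2),s["opening"]*85.4,s["contact_force"].round(1),s["wrist_torque"].round(2))
im=grab_frame("scene");f=4
c=cv2.resize(im[130:260,310:460],None,fx=f,fy=f,interpolation=2)
x,y=558-20,140
for q in tin(x,y,82,.035,0):
    h=cv2.convexHull(((proj("scene",q)-[310,130]+.5)*f).astype(np.int32));cv2.polylines(c,[h],True,(0,255,255),1)
cv2.imwrite("pics/up.png",c)
E
```

```text
6.825 [532.5 140.2  81. ] [ 0.416  0.016 -0.909] [ 0.33  0.32  2.22 -0.57  0.22 -0.75] 39.07407334936439 [ 0.6  0.4 -3.6] [-0.01  0.54  0.03]
```

View pics/up.png

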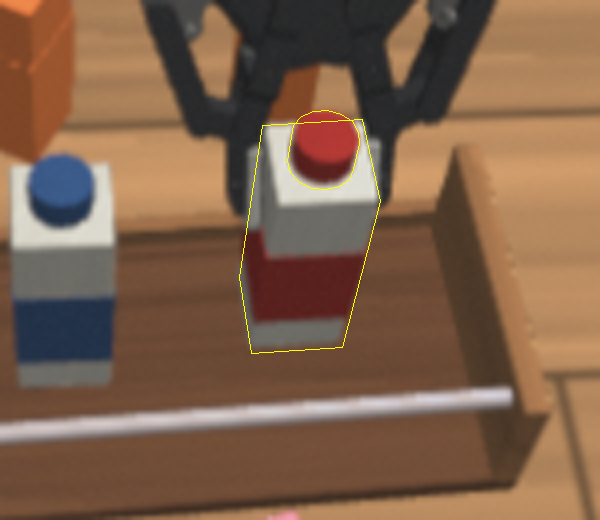

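The picture shows the red tin held upright with its outline matching at crop (310,230), and clear of blue at (60,280). Lowering gently.

Request:
{"name": "servo_tool", "arguments": {
  "rows": [
    [32,[0.8,0,1.8],[0,-0.5,0]],
    [32,[0.8,0,1.8],[0,0,0]],
    [32,[0,0,0],[0,0,0]]
  ]
}}

```text
clock: 7.25
eef_pos: [534.9, 140.7, 77.9]
tcp_rot: [3.141, 0.441, -3.104]
contact_force: [0.1, 0.2, -4.7]
opening: 0.459
```

Request:
{"name": "servo_tool", "arguments": {
  "rows": [
    [32,[0.6,0,1.4],[0,0,0]],
    [32,[0,0,0],[0,0,0]]
  ]
}}

```text
clock: 7.5
eef_pos: [534.6, 140.7, 76.2]
tcp_rot: [3.14, 0.441, -3.104]
contact_force: [0.2, -0.2, -4.6]
opening: 0.458
```

Request:
{"name": "servo_tool", "arguments": {
  "rows": [
    [32,[0.6,0,1.4],[0,0,0]],
    [32,[0,0,0],[0,0,0]]
  ]
}}

```text
clock: 7.75
eef_pos: [535.1, 140.8, 75.6]
tcp_rot: [3.14, 0.442, -3.104]
contact_force: [-3.7, -1.6, 9.0]
opening: 0.454
```

Request:
{"name": "servo_tool", "arguments": {
  "rows": [
    [32,[0.4,0,0.9],[0,0,0]],
    [32,[0,0,0],[0,0,0]]
  ]
}}

```text
clock: 8.0
eef_pos: [535.3, 140.8, 75.5]
tcp_rot: [3.14, 0.444, -3.104]
contact_force: [-11.0, -2.8, 23.7]
opening: 0.459
```

The tin is on the board. I ease off the last step, then open.

Request:
{"name": "servo_tool", "arguments": {
  "rows": [
    [32,[-0.4,0,-0.9],[0,0,0]],
    [42,[0,0,0],[0,0,0]],
    [48,[0,0,0],[0,0,0]],
    [62,[0,0,0],[0,0,0]],
    [68,[0,0,0],[0,0,0]],
    [68,[0,0,0],[0,0,0]]
  ],
  "force": 20
}}

```text
clock: 8.75
eef_pos: [534.6, 140.8, 74.7]
tcp_rot: [3.14, 0.441, -3.104]
contact_force: [-0.2, -0.7, 0.2]
opening: 0.798
```

```bash
python3 - <<'E'
from h import *
s=sense();print(s["clock"],s["opening"]*85.4,s["contact_force"].round(1),s["qpos"].round(2))
im=grab_frame("scene");cv2.imwrite("pics/rel.png",cv2.resize(im[100:270,240:460],None,fx=3.4,fy=3.4,interpolation=2))
E
```

```text
8.75 68.15190530709359 [-0.2 -0.7  0.2] [ 0.33  0.34  2.22 -0.67  0.2  -0.65]
```

View pics/rel.png

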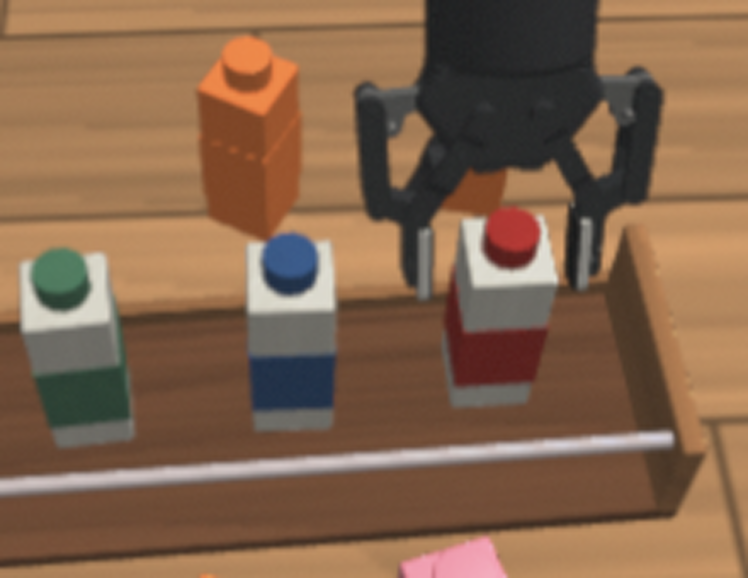

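The red tin stands free at crop (500,310), with both pads clear of it and blue and green standing. Retreating along the tool axis.

Request:
{"name": "servo_tool", "arguments": {
  "rows": [
    [68,[0,0,-10],[0,0,0]],
    [68,[0,0,-15],[0,0,0]],
    [68,[0,0,-20],[0,0,0]],
    [68,[0,0,-25],[0,0,0]],
    [68,[0,0,-25],[0,0,0]],
    [68,[0,0,-25],[0,0,0]],
    [68,[0,0,-25],[0,0,0]],
    [68,[0,0,0],[0,0,0]]
  ]
}}

```text
clock: 9.8
eef_pos: [473.2, 138.6, 207.6]
tcp_rot: [3.139, 0.444, -3.104]
contact_force: [0.6, -1.0, 0.4]
opening: 0.796
```

```bash
python3 - <<'E'
from h import *
s=sense();print(s["clock"],s["eef_pos"].round(),s["contact_force"].round(1))
for t,p0,a,b in(("red",[538,140,.04],(390,210),(250,200)),("blue",[549,38,0],(325,197),(309,196)),("green",[553,-65,.17],(260,203),(376,193))):
    for n,uv in(("scene",a),("top",b)):
        m=pick(n,t+"_tin_mid",uv)
        if m is not None:
            r=fit([(n,m)],np.array(p0),0,74);print(t,n,r.x.round(2),round(r.fun,3))
im=grab_frame("scene");cv2.imwrite("pics/end.png",cv2.resize(im[100:270,200:460],None,fx=3,fy=3,interpolation=2))
E
```

```text
9.8 [473. 139. 208.] [ 0.6 -1.   0.4]
red scene [ 5.3768e+02  1.3978e+02 -3.0000e-02] 0.071
red top [ 5.3740e+02  1.3812e+02 -7.0000e-02] 0.136
blue scene [ 5.4793e+02  3.9280e+01 -5.0000e-02] 0.058
blue top [ 5.4848e+02  3.7870e+01 -2.0000e-02] 0.07
green scene [ 5.5352e+02 -6.4140e+01  1.5000e-01] 0.063
green top [ 5.5363e+02 -6.5030e+01  1.5000e-01] 0.076
```

View pics/end.png

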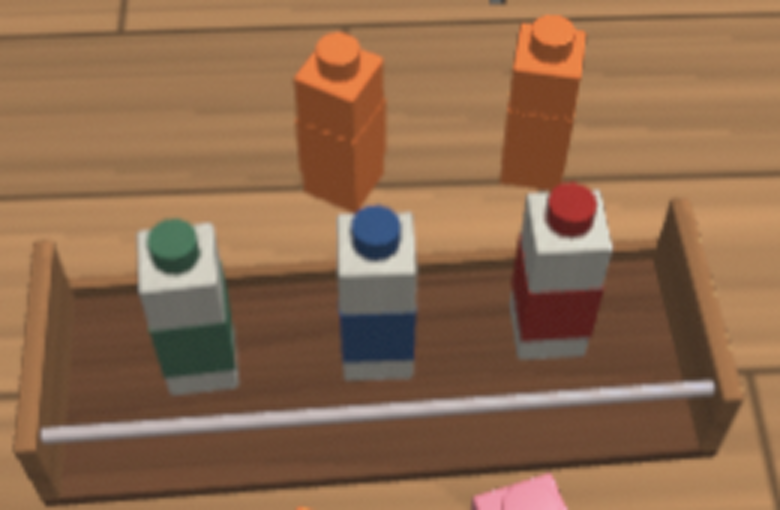

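All three tins stand upright: green at crop (190,310), blue (375,295) and red (560,275). The gripper is out of the row. Handing in.

```bash
python3 -c "
from rig import *
print(sign_off())"
```

```text
the job is handed in; nothing more can be done
None
```

The red tin is standing upright on the board at its own spot in the row, released. I handed the job in at about 10 s on the robot's clock; `sign_off` gives no verdict.

**What I did:** I gripped the red tin by its two upright faces and lifted it 8 mm. I then turned it 45° about its lower edge and lowered it until the force showed it was on the board. After that I eased off, opened the fingers and backed away along the tool axis.

**Last checks:**
- **Red tin:** its centre is at about (537.5, 139) mm, roughly 50 mm from where it started and about 6 mm from the row's centre line. It fits an upright outline in both cameras. The top camera fit was looser than the scene camera (error 0.14 against 0.07), and the two differed by about 2 mm in y.
- **Blue and green tins:** both upright and within about 2 mm of their start, which is within measuring error.
- **Robot:** forces were near zero after release, and the highest I read was about 26 N while setting the tin down. The gripper is clear of everything.

No check failed.

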